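# Rinse a bowl behind the splash guard

## Robot

A 6-joint arm with a two-finger parallel gripper is mounted at the origin on a cart in front of the work surface, level with it; the furniture and walls round the work are solid. World frame = base frame: x ahead of the robot, y to its left, z up, the work surface at z = 0. Lengths are in m, angles in rad, forces in N, time in s.
With the tool pointing down it reaches from about 0.4 to 0.825 m from the base axis. Payload 7 kg.
Tool frame: the origin (TCP) lies midway between the tips of the shut fingers; the grasp point (between the pads) lies 19 mm behind it; z points along the fingers, y is the line along which they close (so a half turn about z gives the same grasp; the last joint's range is limited). The gripper opens to 88 mm and grips with 3 to 60 N. Pads are 19 mm wide; open, the fingers measure 130 mm over their backs; the gripper's body (78 mm by 193 mm) begins 47 mm behind the grasp point.
Start: joints at [1.534, 0.359, 0.012, 0, -1.224, -0.288], TCP at [0.215, 0.64, 0.227] pointing down, gripper open.
Joint ranges: [-3.07, 3.07], [-1.43, 2.12], [-1.02, 1.25], [-3.03, 1.67], [-3.05, -0], [-3.03, 3.03]. Speed limits (rad/s): [2.39, 2.39, 3.01, 3.14, 3.14, 3.14].

## Interface

Orientations are given as [roll, pitch, yaw] about the fixed x, y, z axes, in that order (R = Rz(yaw) Ry(pitch) Rx(roll)).
In Python, from station import arm, grab_frame, camera_params, spot_in gives the robot as it stands.
- The arm moves only by the shell command python3 -m jog 'ROWS' [FORCE]. ROWS is JSON, a list that holds one entry, the list of rows, each a list of 7 numbers: the shift along the tool's x, y, z in mm, then the turn, a rotation vector about the tool's x, y, z in rad, then the finger opening in mm, from 0 to 87.6. In form: [[[x, y, z, wx, wy, wz, fingers], ...]]. A call has 1 to 20 rows; each row is the pose to reach, as a shift and turn from the pose commanded when the call began, along the tool's axes at that moment; what a row does not reach only later rows make up. A row lasts 1/8 s, in which the tool goes at most 62.5 mm and 10.7 degrees, less where a joint would pass 70% of its speed; a pose out of reach is approached as far as the arm can. A call with a gripper value outside its range is refused whole. The fingers move at their own pace and stop on an object; FORCE is the grip in N (left out, the last holds). Time passes only in rows, so rows that repeat a pose let the fingers close. It gives the time, the measured TCP pose, the force, the opening and the grip force at its end, in the units of the state.
- arm.get_state(): the state, without advancing time (a new reading comes with each control period).
- grab_frame(name): name is "scene" or "top" or "wrist"; returns (picture, depth): 480x640x3 uint8, blue, green, red; 480x640 float32, m along the optical axis (not along the pixel's ray), 0 where there is no reading.
- camera_params(name): a dict with "mtx" (3x3 intrinsics, pixels), "R" (3x3) and "t" (3): a world point X has camera coordinates R X + t. Camera axes: x right, y down, z forward; pixel columns grow to the right and rows downward; lengths in m; the calibration is good to about 2 mm. A picture is of the moment at which its call begins: read the wrist's pose just before it. camera_params takes no time and is no camera call; for the wrist camera it gives the pose at the moment of the call.
- arm.job_done(): hands the job in; it is judged then, once.
Trained networks look in the newest picture that a camera, given by its name, has taken for a name from the list of things; names that differ only in an ending like _2 or _b are one class to them, and where a whole thing is asked for, a point or a joint stands for the part that bears it (a point fixed in the world has none). Each returns a list of dicts, best first, with "confidence" (0 to 1); they miss things now and then, are a little off and sometimes report something else, mostly with a low value. They report only what shows in the picture. A call takes as long as a camera call. They do not tell look-alikes from the thing itself.
- spot_in(query, camera): "uv" ([column, row] in pixels, amid what is visible of it).
The state is a dict: "t": time; "q": joint angles; "qd": joint speeds; "joint_efforts": joint torques, N m; "eef_pos": TCP position; "ee_rot": TCP orientation; "force": force on the tool from outside, world axes, zero at the start; "moment": the same for the moment, N m; "width": finger opening in m; "gripper_force": force on a finger pad.
Only numpy, scipy, OpenCV 4.12 (cv2) and the standard library are available. Lean on these libraries where they do the work, as an engineer would, in place of code of your own. Each camera call takes 0.05 s, during which the arm holds its last target. There are 200 camera calls.

## Task

Swing the splash guard of the bowl rinser back until it stands upright, and set the single upside-down rice bowl gently on the middle of the round grille, still upside down. Then lower the guard until it is in line with the red pointer beside it (within 5 degrees) and let go, so that it holds there by itself. Last, push the valve lever well over to its blue side, hold it there for a good second and let it spring back to the centre; leave the pointer and all the other things as they are.

Things in the scene. Friction and masses are not known exactly. Their poses are not given: they have to be found in the camera images.
- bowl: White rice bowl standing upside down on its rim, loose, 55 g; rim 89 mm across, 53 mm high. Origin: centre of the rim plane (the underside as it stands); z up through the foot. The foot on top is a disc 39 mm across from z = 44 to 53 mm; grip it there with the fingertips (the body widens below it; the next lower 33 mm are a curved wall).
- rinser: Bowl rinser, fixed: steel drip tray 170 (x) x 180 (y) x 30 mm; origin centre of its underside; its front faces its own -x (towards the robot), yaw within 0.15 rad. Two hinge posts 22 x 12 mm stand at x = 75, y = +-73 mm, up to 138 mm high.
- grille (a point): Centre of the top of the round black-rimmed grille (120 mm across) in the rinser's tray, at [-12, 0, 36.7] mm of the rinser; the bowl's underside rests at about 35 to 37 mm above the table.
- guard_axis (a point): Middle of the guard's hinge axis, at [75, 0, 125] mm of the rinser; the axis runs along the rinser's y. The pointer turns on the same axis.
- guard (a joint): Angle of the clear bluish splash guard on its friction hinge (rad): 0 = level, reaching from the hinge towards the rinser's -x over the grille; pi/2 = upright; limit 1.9. It stays where it is left; moving it takes about 2 to 5 N at the grip (220 g, hinge friction 0.55 N m). Panel 130 mm wide; from the hinge to its free edge 144 mm.
- guard_grip (a point): Centre of the guard's black round grip: disc 32 mm in diameter, 16 mm thick along the hinge axis, on a 12 mm neck, 175 mm from the hinge axis and 31 mm beyond the panel's free edge; relative to the axis at (-175 cos q, 0, 175 sin q) mm in the rinser's axes. Pinched across its thickness (fingers closing along the hinge axis) it turns between the fingers. Own x axis: from grip to hinge.
- pointer (a joint): Angle of the red pointer, same zero and sense as joint guard: the angle to which the guard must be set (0.4 to 0.9 rad). It is stiff; do not touch it.
- pointer_tip (a point): Free end of the red pointer, a bar 90 mm long turning on the guard's axis at y = -90 mm of the rinser (on its right side, 20 mm outside the panel). Own x axis runs from the tip to the hinge.
- valve: Grey valve box 84 (x) x 110 (y) x 46 mm, fixed; origin centre of its underside, yaw within 0.3 rad. Its +y end (left as seen from the robot) carries the blue plate and blue dot.
- lever (a joint): Angle of the spring-centred valve lever (rad): 0 upright (rest), positive = leaning to the blue side (valve's +y), limits +-0.6. It counts as well over above 0.35. Spring 0.8 N m/rad, so about 3 to 5 N at the knob. It pivots about the valve's x axis, 48 mm above the table, and springs back by itself.
- lever_knob (a point): Middle of the lever's black knob, 30 mm thick and 44 mm tall, on a 12 mm rod; 90 mm from the pivot, so 138 mm above the table at rest; the knob's top is at 154 mm.
- pepper: Pepper shaker, 43 x 43 x 75 mm, loose bystander; origin underside.
- toothpicks: Red toothpick jar, 46 x 46 x 66 mm, loose bystander; origin underside.
- spout: Beige spare spout, 33 x 33 x 48 mm, loose bystander; origin underside.
- stack: Stack of upside-down bowls, 89 x 89 x 62 mm, loose bystander (not the bowl to rinse); origin underside.
Mind the look-alikes: they are no part of the job. Leave any turquoise look-alike of the bowl alone.

How it is judged:
By the outcome, as a careful person would: the job done as asked, in the order asked, and still so for the second after the job is handed in, with the robot touching nothing.
It also fails if it takes over 72 s, if anything falls off the work surface, if the arm or the gripper's body presses on something with over 40 N, if the wrist force passes 120 N, or if a joint passes its speed limit or range.

## Working session

There is one attempt and no reset: what is moved stays moved. The work goes in short steps, Python scripts to look and compute and a shell command to move; the robot and the scene stay as the last step left them, time stands still between calls to the robot, and variables do not carry over. Pictures are saved under pics/ and viewed, at most 12 in all, crops included, and the job is handed in when it is done.

```bash
mkdir -p pics; ls; python3 - <<'E'
from station import arm, grab_frame, camera_params, spot_in
import cv2,numpy as np
for c in ["scene","top"]:
    im,d=grab_frame(c); cv2.imwrite(f"pics/{c}0.png",im); np.save(f"pics/{c}0.npy",d)
    P=camera_params(c); print(c,np.round(P["R"],3).tolist(),np.round(P["t"],3),P["mtx"].tolist())
    for n in ["bowl","rinser","guard","guard_grip","pointer","pointer_tip","valve","lever_knob","stack","pepper","toothpicks","spout"]:
        for r in spot_in(n,c)[:3]:
            u,v=map(int,r["uv"]); z=d[v,u]
            X=P["R"].T@(np.linalg.inv(P["mtx"])@[u,v,1]*z-P["t"])
            print(n,round(r["confidence"],2),u,v,np.round(X,3))
print(arm.get_state())
E
```

```text
pics
scene [[0.626, -0.78, -0.017], [-0.549, -0.425, -0.719], [0.553, 0.46, -0.694]] [-0.444  0.364  0.787] [[484.09056618923563, 0.0, 318.1225183243092], [0.0, 484.09056618923563, 239.0679007313696], [0.0, 0.0, 1.0]]
bowl 0.87 424 398 [ 0.454 -0.433  0.048]
bowl 0.69 367 359 [ 0.459 -0.314  0.043]
bowl 0.53 262 188 [0.701 0.174 0.047]
rinser 0.89 227 233 [0.54  0.134 0.034]
guard 0.86 220 208 [0.52  0.114 0.134]
guard_grip 0.65 220 205 [0.527 0.121 0.134]
pointer 0.56 303 309 [ 0.472 -0.154  0.047]
pointer 0.54 265 214 [ 0.672  0.142 -0.002]
pointer_tip 0.65 262 212 [0.558 0.025 0.144]
pointer_tip 0.44 374 290 [ 0.588 -0.241  0.059]
pointer_tip 0.15 301 307 [ 0.472 -0.149  0.05 ]
valve 0.46 220 205 [0.527 0.121 0.134]
lever_knob 0.88 301 278 [ 0.475 -0.151  0.133]
stack 0.62 263 187 [0.702 0.171 0.051]
pepper 0.9 371 289 [ 0.584 -0.236  0.062]
toothpicks 0.86 462 343 [ 0.613 -0.428  0.017]
spout 0.72 312 256 [ 0.606 -0.067  0.031]
spout 0.51 264 189 [0.701 0.167 0.047]
top [[0.056, -0.998, -0.004], [-0.978, -0.054, -0.203], [0.203, 0.015, -0.979]] [-0.127  0.594  1.414] [[546.109340
[... 647 characters left out ...]
ks 0.72 436 245 [ 0.615 -0.43   0.002]
{'t': 1.3, 'q': array([ 1.53412025e+00,  3.58614251e-01,  1.19273064e-02, -1.85759665e-05,
       -1.22410631e+00, -2.88092276e-01]), 'qd': array([-0.00036817, -0.00134559, -0.00118334,  0.00098733, -0.00089599,
        0.00033736]), 'joint_efforts': array([-4.32409834e-04, -5.82384002e+01,  2.93324554e+01,  7.00282797e+00,
        1.26048501e-02, -2.15772428e-05]), 'eef_pos': array([0.21539457, 0.6396973 , 0.22656058]), 'ee_rot': array([ 3.14159063e+00,  1.76233546e-05, -3.24774663e-01]), 'force': array([-0.27683664,  0.95461171, -0.25427143]), 'moment': array([-0.00582998,  0.03422643,  0.02280421]), 'gripper_force': 0.0, 'width': 0.08786037638389056}
```

View pics/scene0.png

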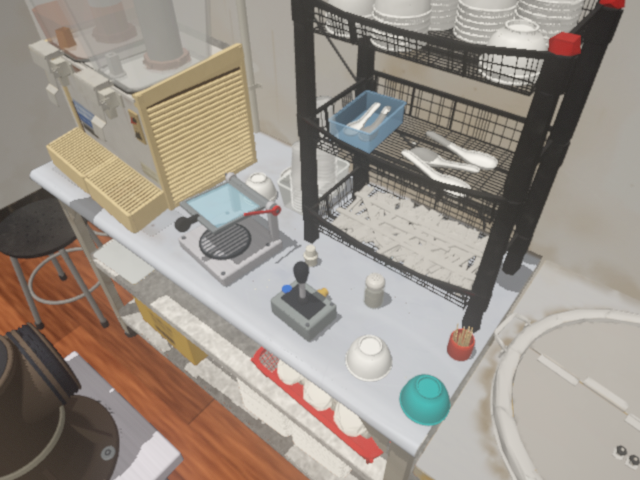

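View pics/top0.png

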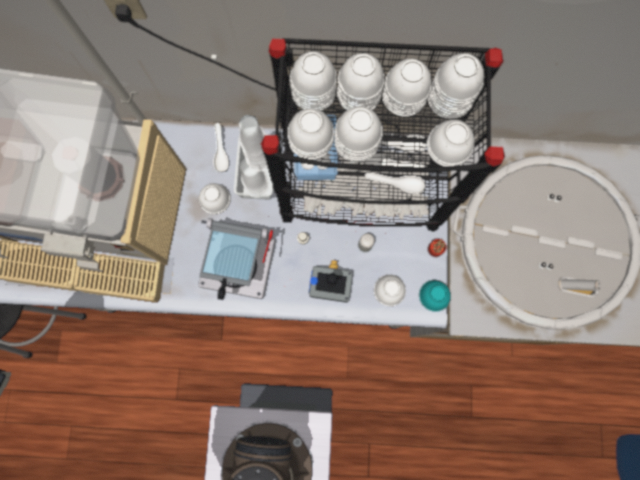

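Candidates for the bowl, as scene/top pixels:
- White bowl: (367,359) / (390,290)
- Turquoise bowl: (424,398) / (436,294)
- White stack: (262,188) / (213,197)
- Rack bowls above

I choose the single white one at (390,290). Next I'll measure and take a close crop.

```bash
cat > h.py <<'E'
import numpy as np,cv2
from station import arm, grab_frame, camera_params, spot_in
def cloud(c,d,P=None):
    P=P or camera_params(c); v,u=np.mgrid[:480,:640]
    r=np.stack([u,v,np.ones_like(u)],-1)@np.linalg.inv(P["mtx"]).T*d[...,None]
    X=(r-P["t"])@P["R"]; X[d==0]=np.nan; return X
def proj(c,X,P=None):
    P=P or camera_params(c); p=(P["R"]@np.asarray(X)+P["t"])@P["mtx"].T; return p[:2]/p[2]
E
python3 - <<'E'
from h import *
C=[];K=[]
for c in ["scene","top"]:
    im=cv2.imread(f"pics/{c}0.png"); X=cloud(c,np.load(f"pics/{c}0.npy")); 
    b,g,r=[im[...,i].astype(int) for i in range(3)]
    x,y,z=X[...,0],X[...,1],X[...,2]
    def box(a,b_,c_,d_,e,f): return (x>a)&(x<b_)&(y>c_)&(y<d_)&(z>e)&(z<f)
    # bowl foot
    m=box(.4,.55,-.36,-.23,.046,.06); print(c,"foot",m.sum(),X[m].mean(0),X[m].min(0),X[m].max(0))
    m=box(.4,.55,-.36,-.23,.01,.06); print("bowl",X[m].min(0),X[m].max(0))
    red=(r>110)&(g<70)&(b<70)&box(.45,.72,-.05,.12,.06,.25); p=X[red]; print("red",red.sum(), p.min(0),p.max(0))
    for q in p[np.argsort(p[:,0])][::max(1,len(p)//12)]: print("   ",np.round(q,3))
    m=box(.40,.70,-.02,.26,.022,.033); R=cv2.minAreaRect(X[m][:,:2].astype(np.float32)); print("tray",m.sum(),R)
    m=box(.40,.56,-.22,-.06,.038,.05); print("valve",m.sum(),cv2.minAreaRect(X[m][:,:2].astype(np.float32)))
    m=box(.40,.56,-.22,-.06,.115,.17); print("knob",m.sum(),X[m].mean(0),X[m].min(0),X[m].max(0))
    blk=(im.max(-1)<60)&box(.36,.50,.05,.25,.06,.3); print("grip",blk.sum(),X[blk].mean(0),X[blk].min(0),X[blk].max(0))
    gd=box(.4,.7,0,.22,.1,.3)&~red; print("guard",gd.sum(), np.round(np.percentile(X[gd],[2,50,98],axis=0),3).tolist())
s=cv2.imread("pics/scene0.png"); t=cv2.imread("pics/top0.png")
cv2.imwrite("pics/crop1.png",np.hstack([cv2.resize(s[150:310,150:310],(400,400),interpolation=2),cv2.resize(s[270:430,320:480],(400,400),interpolation=2)]))
E
```

```text
scene foot 328 [ 0.48162304 -0.30516554  0.04886361] [ 0.45999084 -0.32874622  0.04601159] [ 0.50364929 -0.28388446  0.05485176]
bowl [ 0.43945694 -0.34548307  0.01001322] [ 0.51515581 -0.26852574  0.05485176]Traceback (most recent call last):
  File "<stdin>", line 11, in <module>
    return umr_minimum(a, axis, None, out, keepdims, initial, where)
ValueError: zero-size array to reduction operation minimum which has no identity
```

```bash
python3 - <<'E'
from h import *
for c in ["scene","top"]:
    im=cv2.imread(f"pics/{c}0.png"); X=cloud(c,np.load(f"pics/{c}0.npy")); 
    b,g,r=[im[...,i].astype(int) for i in range(3)]
    x,y,z=X[...,0],X[...,1],X[...,2]
    def st(n,m):
        p=X[m]; print(n,len(p), *( [np.round(p.mean(0),3),np.round(p.min(0),3),np.round(p.max(0),3)] if len(p) else []))
        return p
    def box(a,b_,c_,d_,e,f): return (x>a)&(x<b_)&(y>c_)&(y<d_)&(z>e)&(z<f)
    print(c); st("foot",box(.4,.55,-.36,-.23,.046,.06)); st("bowl",box(.4,.55,-.36,-.23,.01,.06))
    p=st("red",(r>100)&(r>1.7*g)&(r>1.7*b)&box(.45,.75,-.05,.15,.05,.3))
    if len(p):
      for q in p[np.argsort(p[:,0])][::max(1,len(p)//12)]: print("   ",np.round(q,3))
    print("tray",cv2.minAreaRect(X[box(.40,.70,-.02,.26,.022,.033)][:,:2].astype(np.float32)))
    print("valve",cv2.minAreaRect(X[box(.40,.56,-.22,-.06,.038,.05)][:,:2].astype(np.float32)))
    st("knob",box(.40,.56,-.22,-.06,.115,.17))
    st("blue",(b>150)&(r<100)&box(.40,.56,-.22,-.06,.03,.1))
    st("grip",(im.max(-1)<60)&box(.36,.50,.05,.25,.06,.3))
    st("guard",box(.4,.7,0,.22,.1,.3))
s=cv2.imread("pics/scene0.png")
cv2.imwrite("pics/crop1.png",np.hstack([cv2.resize(s[150:310,150:310],(400,400),interpolation=2),cv2.resize(s[270:430,320:480],(400,400),interpolation=2)]))
E
```

```text
scene
foot 328 [ 0.482 -0.305  0.049] [ 0.46  -0.329  0.046] [ 0.504 -0.284  0.055]
bowl 1446 [ 0.47  -0.312  0.036] [ 0.439 -0.345  0.01 ] [ 0.515 -0.269  0.055]
red 99 [0.566 0.025 0.141] [0.516 0.015 0.118] [0.602 0.05  0.165]
    [0.516 0.032 0.164]
    [0.523 0.028 0.161]
    [0.532 0.026 0.158]
    [0.54  0.026 0.152]
    [0.552 0.027 0.15 ]
    [0.562 0.025 0.144]
    [0.571 0.021 0.139]
    [0.582 0.02  0.133]
    [0.587 0.021 0.132]
    [0.59  0.02  0.119]
    [0.592 0.017 0.136]
    [0.595 0.024 0.133]
    [0.599 0.015 0.132]
tray ((0.5602666735649109, 0.10309560596942902), (0.19518820941448212, 0.24537009000778198), 76.96310424804688)
valve ((0.4860939085483551, -0.14047221839427948), (0.11415818333625793, 0.08344387263059616), 84.81317138671875)
knob 280 [ 0.482 -0.146  0.142] [ 0.472 -0.157  0.115] [ 0.499 -0.129  0.155]
blue 47 [ 0.491 -0.095  0.048] [ 0.482 -0.103  0.045] [ 0.499 -0.086  0.051]
grip 0
guard 3370 [0.534 0.109 0.134] [0.417 0.    0.1  ] [0.661 0.202 0.298]
top
foot 185 [ 0.482 -0.303  0.05 ] [ 0.452 -0.329  0.046] [ 0.509 -0.278  0.059]
bowl 718 [ 0.478 
[... 257 characters left out ...]
9 0.028 0.145]
    [0.568 0.026 0.138]
    [0.577 0.025 0.134]
    [0.585 0.023 0.132]
    [0.589 0.021 0.13 ]
    [0.593 0.034 0.07 ]
    [0.595 0.021 0.137]
    [0.599 0.024 0.132]
tray ((0.5665968656539917, 0.13410478830337524), (0.25847601890563965, 0.24538388848304749), 77.41637420654297)
valve ((0.49197918176651, -0.13933466374874115), (0.11085277050733566, 0.09459415823221207), 85.27457427978516)
knob 113 [ 0.485 -0.14   0.15 ] [ 0.471 -0.154  0.135] [ 0.499 -0.126  0.159]
blue 42 [ 0.491 -0.094  0.049] [ 0.481 -0.101  0.041] [ 0.5   -0.087  0.056]
grip 71 [0.442 0.131 0.149] [0.423 0.125 0.136] [0.47  0.137 0.157]
guard 3354 [0.539 0.117 0.134] [0.419 0.    0.1  ] [0.66  0.206 0.298]
```

View pics/crop1.png

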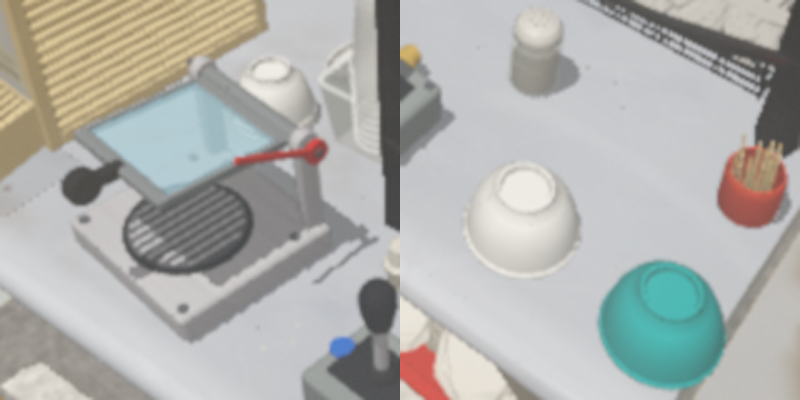

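The crop shows one white upside-down bowl, foot up, at scene (369,358). The turquoise one is separate at (424,398). The guard is nearly level, with its grip at scene (183,224), and the red pointer sits beside it. Next I'll fit the rinser geometry and check for obstacles.

```bash
cat >> h.py <<'E'
from scipy.spatial.transform import Rotation as Ro
def to(pos,rpy):
    "print shift (mm) and turn of target pose in present tool axes"
    s=arm.get_state(); R0=Ro.from_euler('xyz',s["ee_rot"]); R1=Ro.from_euler('xyz',rpy)
    print("shift",np.round(R0.inv().apply(np.array(pos)-s["eef_pos"])*1000,1),"turn",np.round((R0.inv()*R1).as_rotvec(),3))
E
python3 - <<'E'
from h import *
from scipy.optimize import least_squares
A=[]
for c in ["scene","top"]:
    im=cv2.imread(f"pics/{c}0.png"); X=cloud(c,np.load(f"pics/{c}0.npy")).reshape(-1,3); b,g,r=im.reshape(-1,3).astype(int).T
    x,y,z=X.T
    red=(r>100)&(r>1.7*g)&(r>1.7*b)&(x>.5)&(x<.61)&(y>0)&(y<.05)&(z>.11)&(z<.2)
    p=X[red]; xz=p[:,[0,2]]; k=np.polyfit(p[:,0],p[:,2],1); kk=np.polyfit(p[:,0],p[:,1],1); print(c,"pointer slope deg",np.degrees(np.arctan(k[0])),"line z at .6",np.polyval(k,.6),"yaw",np.arctan(kk[0]), "y@.56",np.polyval(kk,.56))
    gd=(x>.43)&(x<.62)&(y>.045)&(y<.2)&(z>.11)&(z<.16)&~red; G=X[gd]; print("guard",gd.sum(),cv2.minAreaRect(G[:,:2].astype(np.float32)))
    a=np.linalg.lstsq(np.c_[G[:,:2],np.ones(len(G))],G[:,2],rcond=None)[0]; print("plane",a)
    tr=(x>.40)&(x<.66)&(y>-.02)&(y<.235)&(z>.022)&(z<.036)&~((x>.62)&(y>.12)); print("tray",tr.sum(),np.round(cv2.boxPoints(cv2.minAreaRect(X[tr][:,:2].astype(np.float32))),3).tolist())
    A.append(X)
X=np.vstack(A); X=X[~np.isnan(X).any(1)]
for lo,hi in[(.2,.3),(.3,.4),(.4,.5),(.5,.6),(.6,.75)]:
    m=(X[:,1]>lo)&(X[:,1]<hi)&(X[:,0]>.2)&(X[:,0]<.8)&(X[:,2]>.03); print("left y",lo,"x2%",np.round(np.percentile(X[m][:,0],[1,5]),3),"z98",np.round(np.percentile(X[m][:,2],[50,99]),3))
m=(X[:,1]>-.1)&(X[:,1]<.1)&(X[:,0]>.6)&(X[:,0]<.72)&(X[:,2]>.17)&(X[:,2]<.6); print("rack",m.sum(),np.round(np.percentile(X[m],[1,10,50,90,99],axis=0),3).tolist())
E
```

```text
scene pointer slope deg -23.935951717501446 line z at .6 0.12631354925689514 yaw -0.11561539856015285 y@.56 0.025265066365722483
guard 2940 ((0.5241984724998474, 0.12394455075263977), (0.1551656275987625, 0.18844099342823029), 88.87503814697266)
plane [-0.06650132  0.01610286  0.16656692]
tray 3171 [[0.414000004529953, 0.04800000041723251], [0.6579999923706055, -0.019999999552965164], [0.7070000171661377, 0.1599999964237213], [0.46399998664855957, 0.2280000001192093]]
top pointer slope deg -22.431014692212205 line z at .6 0.1292172524755492 yaw -0.13718582979040853 y@.56 0.02713115924733593
guard 3106 ((0.5241882801055908, 0.13315147161483765), (0.1549379974603653, 0.18694813549518585), 82.98139953613281)
plane [-0.07403686  0.00992527  0.17195341]
tray 1187 [[0.3630000054836273, 0.13699999451637268], [0.5580000281333923, -0.10100000351667404], [0.6690000295639038, -0.008999999612569809], [0.4740000069141388, 0.2280000001192093]]
left y 0.2 x2% [0.553 0.596] z98 [0.27  0.621]
left y 0.3 x2% [0.419 0.469] z98 [0.397 0.627]
left y 0.4 x2% [0.422 0.44 ] z98 [0.339 0.632]
left y 0.5 x2% [0.211 0.43 ] z98 [0.086 0.463]
left y 0.6 x2% [0.439 0.446] z98 [0.088 0.44 ]
rack 9111 [[0.642, -0.099, 0.181], [0.653, -0.087, 0.272], [0.663, -0.027, 0.442], [0.7, -0.006, 0.558], [0.718, 0.004, 0.574]]
```

```bash
python3 - <<'E'
from h import *
for p in [(.30,.30,.28),(.37,.17,.28),(.437,.132,.26)]: to(p,(np.pi,0,-.125))
E
```

```text
shift [188.6 294.9 -53.4] turn [ 0.   0.  -0.2]
shift [296.4 395.8 -53.4] turn [ 0.   0.  -0.2]
shift [372.  410.4 -33.4] turn [ 0.   0.  -0.2]
```

```bash
python3 -m jog '[[[31,49,-9,0,0,-0.03,60],[63,98,-18,0,0,-0.06,60],[95,147,-27,0,0,-0.1,60],[126,196,-36,0,0,-0.13,60],[157,245,-45,0,0,-0.16,60],[188,295,-53,0,0,-0.2,60],[224,328,-53,0,0,-0.2,60],[260,362,-53,0,0,-0.2,60],[296,396,-53,0,0,-0.2,60],[335,403,-43,0,0,-0.2,60],[372,410,-33,0,0,-0.2,60],[372,410,-33,0,0,-0.2,60],[372,410,-33,0,0,-0.2,60]]]' 30
python3 - <<'E'
from h import *
P=camera_params("wrist"); im,d=grab_frame("wrist"); cv2.imwrite("pics/w1.png",im); np.save("pics/w1.npy",d)
X=cloud("wrist",d,P); print(P["R"].round(2).tolist(),P["t"])
for n in ["guard_grip","pointer_tip","pointer","rinser"]:
    for r in spot_in(n,"wrist")[:2]:
        u,v=map(int,r["uv"]); print(n,round(r["confidence"],2),u,v,np.round(X[v,u],3))
print("pred grip px",proj("wrist",(.437,.132,.137),P),"grille",proj("wrist",(.524,.121,.037),P))
E
```

```text
t: 2.92
eef_pos: [0.437, 0.1323, 0.2596]
ee_rot: [3.142, 0.0, -0.126]
force: [-0.0, 0.1, 0.4]
width: 0.06
gripper_force: 0.0
[[-0.13, -0.99, -0.0], [-0.95, 0.12, 0.3], [-0.3, 0.04, -0.95]] [0.18719847 0.35032145 0.55009613]
guard_grip 0.78 323 93 [0.535 0.122 0.135]
pointer_tip 0.72 618 110 [ 0.492 -0.133  0.072]
pointer 0.94 461 50 [0.549 0.031 0.153]
rinser 0.31 458 50 [0.549 0.032 0.153]
pred grip px [326.06369452 227.38837468] grille [325.77517906 111.00643184]
```

View pics/w1.png

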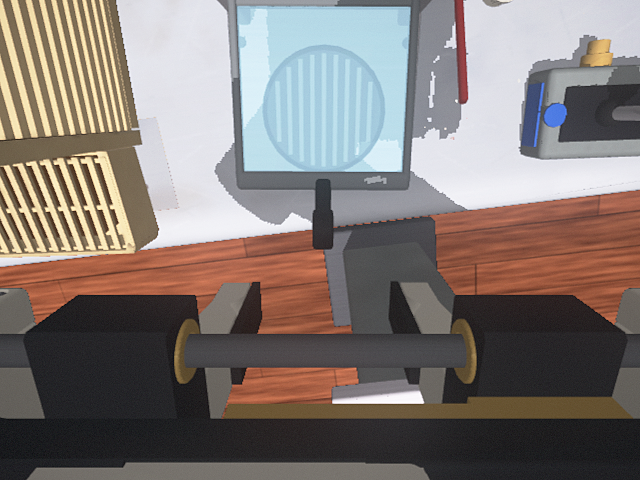

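The picture shows the grip at (323,228), against a prediction of (326,227), so it is about 2 mm further left. The pointer tip is at (463,101). I'll descend, pinch, and refine the pointer angle.

```bash
python3 -m jog '[[[0,-2,50,0,0,0,46],[0,-2,100,0,0,0,46],[0,-2,130,0,0,0,46],[0,-2,141,0,0,0,46],[0,-2,141,0,0,0,46],[0,-2,141,0,0,0,10],[0,-2,141,0,0,0,10],[0,-2,141,0,0,0,10],[0,-2,141,0,0,0,10],[0,-2,141,0,0,0,10]]]' 25
python3 - <<'E'
from h import *
im=cv2.imread("pics/w1.png"); d=np.load("pics/w1.npy")
b,g,r=[im[...,i].astype(int) for i in range(3)]; m=(r>120)&(g<70)&(b<70); m[:,:440]=0; m[:,480:]=0; m[130:]=0
# pose then: camera moved since; recompute from saved pose
R=np.array([[0,0,0]]);
s=arm.get_state(); P=camera_params("wrist")
Rt=Ro.from_euler('xyz',s["ee_rot"]).as_matrix(); cam=-P["R"].T@P["t"]; off=cam-s["eef_pos"]   # same orientation
P=dict(P); P["t"]=-P["R"]@(np.array([.437,.1323,.2596])+off)
X=cloud("wrist",d,P)[m]; X=X[(X[:,2]>.1)&(X[:,2]<.2)]
print(len(X),X.min(0),X.max(0)); k=np.polyfit(X[:,0],X[:,2],1); ky=np.polyfit(X[:,0],X[:,1],1)
print("ang",np.arctan(-k[0]*np.cos(np.arctan(ky[0]))),"yaw",np.arctan(ky[0]),"z at .6",np.polyval(k,.6))
E
```

```text
t: 4.42
eef_pos: [0.4375, 0.1341, 0.1188]
ee_rot: [3.141, -0.0, -0.125]
force: [1.3, -2.8, 2.7]
width: 0.0157
gripper_force: 25.0
466 [0.51817507 0.02348777 0.13601356] [0.58118009 0.03547894 0.16825216]
ang 0.4420664995671725 yaw -0.1243296651226248 z at .6 0.12824166794711928
```

```bash
python3 - <<'E'
import numpy as np
q0=.073
for i in range(1,13):
    q=q0+(1.585-q0)*i/12; t=.5*i/12
    print(i,round(q,3),round(175*(np.cos(q0)-np.cos(q))+19*np.sin(t)),round(-175*(np.sin(q)-np.sin(q0))+19*(np.cos(t)-1)),round(t,2))
E
```

```text
1 0.199 4 -22 0.04
2 0.325 10 -43 0.08
3 0.451 19 -64 0.12
4 0.577 31 -83 0.17
5 0.703 45 -101 0.21
6 0.829 61 -117 0.25
7 0.955 79 -131 0.29
8 1.081 98 -143 0.33
9 1.207 119 -152 0.38
10 1.333 141 -159 0.42
11 1.459 163 -163 0.46
12 1.585 186 -165 0.5
```

```bash
python3 -m jog '[[[4,0,-22,0,0.04,0,10],[10,0,-43,0,0.08,0,10],[19,0,-64,0,0.12,0,10],[31,0,-83,0,0.17,0,10],[45,0,-101,0,0.21,0,10],[61,0,-117,0,0.25,0,10],[79,0,-131,0,0.29,0,10],[98,0,-143,0,0.33,0,10],[119,0,-152,0,0.38,0,10],[141,0,-159,0,0.42,0,10],[163,0,-163,0,0.46,0,10],[186,0,-165,0,0.5,0,10],[186,0,-165,0,0.5,0,10]]]' 25
python3 - <<'E'
from h import *
s=arm.get_state(); g=s["eef_pos"]-.019*Ro.from_euler('xyz',s["ee_rot"]).as_matrix()[:,2]; print("grasp pt",g)
im,d=grab_frame("scene"); cv2.imwrite("pics/s2.png",im); cv2.imwrite("pics/s2c.png",cv2.resize(im[60:300,120:440],(800,600),interpolation=2))
E
```

```text
t: 6.05
eef_pos: [0.6223, 0.11, 0.2833]
ee_rot: [3.14, -0.5, -0.125]
force: [3.5, -4.8, 0.2]
width: 0.0155
gripper_force: 25.0
grasp pt [0.61323777 0.1111364  0.29999867]
```

View pics/s2c.png

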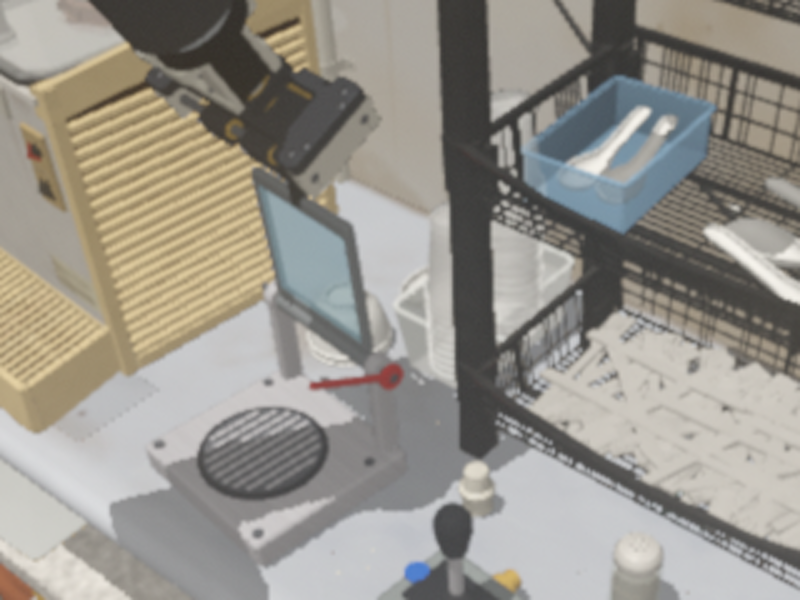

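The guard stands upright, with the panel at crop (310,260), and the grille is clear at crop (263,451), which is scene (225,240). I'll release and back off.

```bash
python3 -m jog '[[[0,0,0,0,0,0,44],[0,0,0,0,0,0,44],[0,0,-10,0,0,0,44],[0,0,-40,0,0,0,50],[0,0,-90,0,0,0,60]]]' 25
python3 - <<'E'
from h import *
im,d=grab_frame("scene"); P=camera_params("scene"); X=cloud("scene",d,P)
# grille centre: ray through ellipse centre at z=.0367
ray=P["R"].T@np.linalg.inv(P["mtx"])@[225.2,240.4,1]; o=-P["R"].T@P["t"]; print("grille",o+ray*(.0367-o[2])/ray[2], "pred px",proj("scene",(.524,.123,.0367),P))
x,y,z=[X[...,i] for i in range(3)]
k=(im.max(-1)<75)&(x>.43)&(x<.61)&(y>.03)&(y<.22)&(z>.02)&(z<.06); print("dark",k.sum(),np.median(X[k],0),cv2.minEnclosingCircle(X[k][:,:2].astype(np.float32)))
to((.56,-.02,.36),(np.pi,0,-.125)); to((.482,-.304,.25),(np.pi,0,-.125))
E
```

```text
t: 6.72
eef_pos: [0.578, 0.1164, 0.3623]
ee_rot: [3.139, -0.498, -0.124]
force: [0.5, 0.9, 0.9]
width: 0.0549
gripper_force: 0.0
grille [0.51862107 0.11726549 0.0367    ] pred px [225.18938574 238.03675026]
dark 54 [0.50494423 0.07210418 0.03349428] ((0.515411913394928, 0.09917371720075607), 0.05068603530526161)
shift [ -6.  138.5   8.5] turn [-0.005 -0.506  0.   ]
shift [-95.7 430.5  83.1] turn [-0.005 -0.506  0.   ]
```

```bash
python3 -m jog '[[[-2,46,3,0,-0.15,0,70],[-4,92,6,0,-0.3,0,70],[-6,138,9,0,-0.45,0,70],[-24,197,24,0,-0.5,0,70],[-42,255,39,0,-0.506,0,70],[-60,314,54,0,-0.506,0,70],[-78,372,69,0,-0.506,0,70],[-96,430,83,0,-0.506,0,70],[-96,430,83,0,-0.506,0,70],[-96,430,83,0,-0.506,0,70]]]'
python3 - <<'E'
from h import *
P=camera_params("wrist"); im,d=grab_frame("wrist"); X=cloud("wrist",d,P); x,y,z=[X[...,i] for i in range(3)]
B=(x>.42)&(x<.55)&(y>-.37)&(y<-.24)
m=B&(z>.008)&(z<.07); w=m&(im.min(-1)>120)
print("bowl",w.sum(),cv2.minEnclosingCircle(X[w][:,:2].astype(np.float32)),z[w].max())
f=w&(z>.047); print("foot",f.sum(),X[f].mean(0),cv2.minEnclosingCircle(X[f][:,:2].astype(np.float32)))
print("px foot pred",proj("wrist",(.482,-.304,.053),P))
for r in spot_in("bowl","wrist")[:2]: print(r)
cv2.imwrite("pics/w2.png",im)
E
```

```text
t: 8.02
eef_pos: [0.4817, -0.3044, 0.2442]
ee_rot: [-3.141, 0.005, -0.125]
force: [-0.3, 0.6, 0.7]
width: 0.0697
gripper_force: 0.0
bowl 4769 ((0.4855036437511444, -0.3024733364582062), 0.04139231517910957) 0.05518948870084623
foot 1441 [ 0.48477044 -0.30245878  0.04942624] ((0.48542487621307373, -0.301682710647583), 0.02435683272778988)
px foot pred [325.18454395 205.7056854 ]
{'uv': [440.3, 187.5], 'confidence': 0.78}
{'uv': [325.0, 191.1], 'confidence': 0.57}
```

View pics/w2.png

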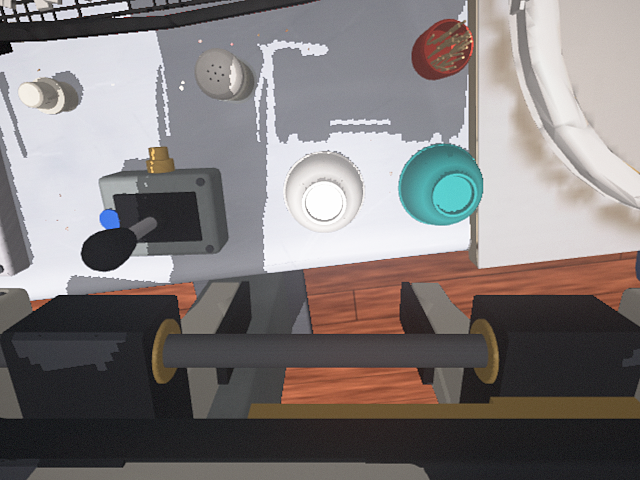

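White bowl foot at (324,201), turquoise at (455,193). Correcting about 3 mm forward and descending.

```bash
python3 -m jog '[[[1,-1,60,0,0,0,70],[3,-1,120,0,0,0,64],[3,-1.5,170,0,0,0,60],[3,-1.5,190,0,0,0,60],[3,-1.5,198,0,0,0,60],[3,-1.5,198,0,0,0,60],[3,-1.5,198,0,0,0,30],[3,-1.5,198,0,0,0,30],[3,-1.5,198,0,0,0,30],[3,-1.5,198,0,0,0,30],[3,-1.5,198,0,0,0,30],[3,-1.5,198,0,0,0,30]]]' 12
python3 - <<'E'
from h import *
for p in [(.484,-.303,.26),(.49,-.05,.28),(.523,.121,.26),(.523,.121,.10),(.523,.121,.084)]: to(p,(np.pi,0,-.125))
E
```

```text
t: 9.62
eef_pos: [0.4839, -0.3034, 0.0464]
ee_rot: [3.141, 0.005, -0.125]
force: [-0.8, 2.6, 6.1]
width: 0.0383
gripper_force: 12.0
shift [  -1.    -0.4 -213.6] turn [0.    0.005 0.   ]
shift [ -26.6 -252.1 -233.5] turn [0.    0.005 0.   ]
shift [ -15.  -425.9 -213.6] turn [0.    0.005 0.   ]
shift [ -14.2 -426.   -53.6] turn [0.    0.005 0.   ]
shift [ -14.2 -426.   -37.6] turn [0.    0.005 0.   ]
```

```bash
python3 -m jog '[[[0,0,-30,0,0,0,30],[0,0,-80,0,0,0,30],[0,0,-130,0,0,0,30],[-2,-10,-180,0,0,0,30],[-8,-50,-215,0,0,0,30],[-14,-100,-230,0,0,0,30],[-20,-155,-233,0,0,0,30],[-25,-205,-233,0,0,0,30],[-26,-252,-233,0,0,0,30],[-23,-300,-225,0,0,0,30],[-20,-350,-218,0,0,0,30],[-17,-395,-214,0,0,0,30],[-15,-422,-210,0,0,0,30],[-15,-426,-190,0,0,0,30],[-14,-426,-150,0,0.005,0,30],[-14,-426,-110,0,0.005,0,30],[-14,-426,-75,0,0.005,0,30],[-14,-426,-60,0,0.005,0,30],[-14,-426,-60,0,0.005,0,30]]]'
python3 - <<'E'
from h import *
im,d=grab_frame("scene"); P=camera_params("scene")
cv2.imwrite("pics/s3c.png",cv2.resize(im[100:300,120:387],(800,600),interpolation=2))
to((.523,.121,.083),(np.pi,0,-.125))
E
```

```text
t: 12.0
eef_pos: [0.5227, 0.1208, 0.1053]
ee_rot: [3.14, 0.002, -0.125]
force: [-0.8, 0.2, -0.1]
width: 0.038
gripper_force: 12.0
shift [-0.4  0.3 23.3] turn [0.    0.001 0.   ]
```

View pics/s3c.png

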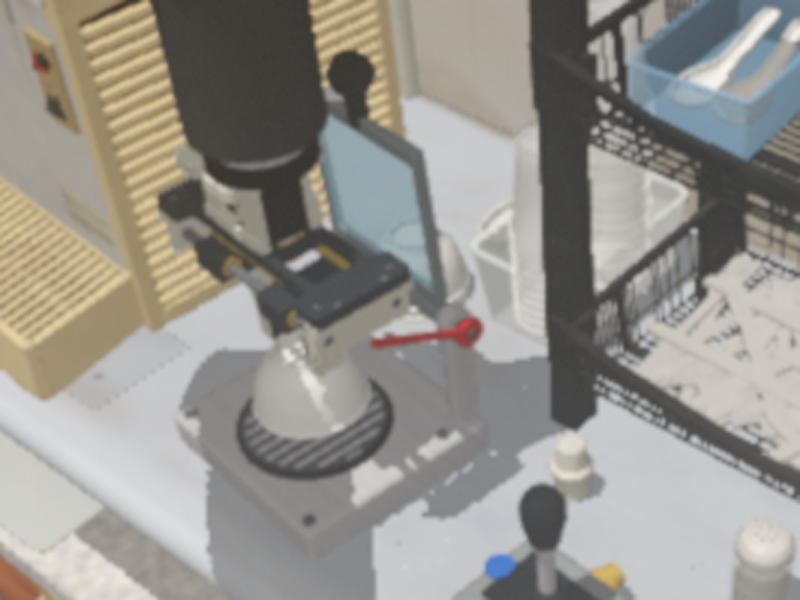

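The bowl is held over the grille at crop (315,400), about 22 mm above it and centred. The guard is still upright. Lowering gently.

```bash
python3 -m jog '[[[0,0,8,0,0,0,30],[0,0,14,0,0,0,30],[0,0,18,0,0,0,30],[0,0,20,0,0,0,30],[0,0,21,0,0,0,30],[0,0,22,0,0,0,30],[0,0,22,0,0,0,30]]]'
```

```text
t: 12.92
eef_pos: [0.5247, 0.1231, 0.085]
ee_rot: [-3.138, -0.003, -0.124]
force: [0.7, 6.1, 1.3]
width: 0.0385
gripper_force: 12.0
```

```bash
python3 -m jog '[[[0,0,1,0,0,0,39],[0,0,1,0,0,0,42],[0,0,1,0,0,0,46],[0,0,1,0,0,0,52],[0,0,1,0,0,0,60],[0,0,0,0,0,0,64]]]'
```

```text
t: 13.68
eef_pos: [0.5246, 0.1231, 0.0847]
ee_rot: [-3.138, -0.002, -0.124]
force: [1.9, 6.3, -2.5]
width: 0.0626
gripper_force: 0.0
```

```bash
python3 -c "
from h import *
s=arm.get_state(); print(s['moment'],s['force'],s['q'])"
python3 -m jog '[[[0,0,-10,0,0,0,64],[0,0,-30,0,0,0,64],[0,0,-30,0,0,0,64]]]'
python3 - <<'E'
from h import *
im,d=grab_frame("scene"); cv2.imwrite("pics/s4c.png",cv2.resize(im[100:300,120:387],(800,600),interpolation=2))
X=cloud("scene",d); m=(X[...,0]>.45)&(X[...,0]<.59)&(X[...,1]>.05)&(X[...,1]<.19)&(X[...,2]>.045)&(X[...,2]<.092)&(im.min(-1)>110)
p=X[m]; print(len(p),p.mean(0),p.min(0),p.max(0))
E
```

```text
[ 2.24284977 -0.47989694  0.19894221] [ 1.88560939  6.30282128 -2.47116411] [ 0.59361452  0.2732345  -0.47429197 -0.00147729 -0.81910764  0.85430096]
t: 14.05
eef_pos: [0.5242, 0.1218, 0.1155]
ee_rot: [-3.139, -0.002, -0.124]
force: [0.2, 0.1, -0.3]
width: 0.0638
gripper_force: 0.0
858 [0.51155638 0.10734252 0.06856823] [0.48227953 0.07986105 0.04500162] [0.55597804 0.1508877  0.08980409]
```

View pics/s4c.png

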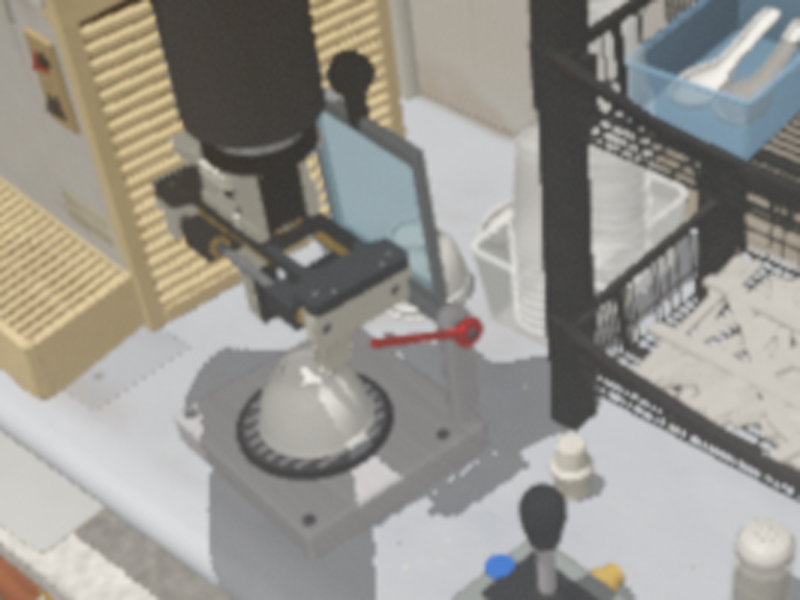

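The bowl sits centred on the grille at crop (318,415). The brief sideways force suggests the gripper body brushed the pointer, so I'll check its angle as I back up.

```bash
python3 -m jog '[[[0,0,-50,0,0,0,64],[0,0,-110,0,0,0,60],[0,0,-170,0,0,0,50],[0,0,-230,0,0,0,46],[0,0,-245,0,0,0,46],[0,0,-245,0,0,0,46]]]'
python3 - <<'E'
from h import *
for n,im,d in [("before",cv2.imread("pics/scene0.png"),np.load("pics/scene0.npy")),("now",)+tuple(grab_frame("scene"))]:
    b,g,r=[im[...,i].astype(int) for i in range(3)]; m=(r>110)&(g<80)&(b<80); m[:195]=0;m[230:]=0;m[:,:230]=0;m[:,290:]=0
    v,u=np.nonzero(m); L=u<268; k=np.polyfit(u[L],v[L],1); print(n,len(u),u.min(),v[u==u.min()],k)
    X=cloud("scene",d)[m]; X=X[(X[:,2]>.125)&(X[:,0]<.585)]; kx=np.polyfit(X[:,0],X[:,2],1); print(np.arctan(-kx[0]*.992), X.min(0))
im,d=grab_frame("top"); d0=np.load("pics/top0.npy")
for n,im,d in [("before",cv2.imread("pics/top0.png"),d0),("now",im,d)]:
    b,g,r=[im[...,i].astype(int) for i in range(3)]; m=(r>110)&(g<80)&(b<80); m[:225]=0;m[270:]=0;m[:,:250]=0;m[:,290:]=0
    v,u=np.nonzero(m); print(n,len(u),u.mean(),v.min(),v.max())
to((.578,.1164,.3623),(np.pi,-.498,-.124)); s=arm.get_state(); print(s["eef_pos"])
E
```

```text
t: 14.85
eef_pos: [0.5233, 0.1213, 0.3587]
ee_rot: [-3.141, 0.0, -0.125]
force: [-0.6, 0.6, -0.7]
width: 0.0459
gripper_force: 0.0
before 63 245 [214] [-1.46234832e-01  2.50007584e+02]
0.466164270058488 [0.5168097  0.01920951 0.12651131]
now 96 245 [214] [-1.09725686e-01  2.40665835e+02]
0.4580587138656336 [0.51586585 0.01848471 0.12873668]
before 58 268.37931034482756 230 261
now 27 270.0740740740741 231 242
shift [55.6 -2.4 -5.9] turn [ 0.002  0.502 -0.001]
[0.52249205 0.1209546  0.35660774]
```

The pointer tip is unchanged at (245,214). Regripping the guard.

```bash
python3 -m jog '[[[10,-1,-10,0,0.12,0,46],[25,-2,-12,0,0.28,0,46],[40,-2,-10,0,0.42,0,46],[56,-2,-6,0,0.5,0,46],[56,-2,-6,0,0.5,0,46],[72,-2,22,0,0.5,0,46],[86,-2,48,0,0.5,0,46],[96,-2,65,0,0.5,0,46],[100,-2,73,0,0.5,0,46],[100,-2,73,0,0.5,0,46],[100,-2,73,0,0.5,0,10],[100,-2,73,0,0.5,0,10],[100,-2,73,0,0.5,0,10],[100,-2,73,0,0.5,0,10],[100,-2,73,0,0.5,0,10]]]' 25
python3 - <<'E'
import numpy as np
from h import *
s=arm.get_state(); R=Ro.from_euler('xyz',s["ee_rot"]).as_matrix(); g=s["eef_pos"]-.019*R[:,2]; print(g)
q0=1.585; qe=.44; t0=.5; n=12
# tool axes now: x=(cos t0 fwd, sin t0 up), z=(sin t0 fwd, -cos t0 up)
for i in range(1,n+1):
    q=q0+(qe-q0)*i/n; t=t0-.4*i/n
    f=175*(np.cos(q0)-np.cos(q))+19*(np.sin(t)-np.sin(t0)); u=175*(np.sin(q)-np.sin(q0))-19*(np.cos(t)-np.cos(t0))
    print(i,round(q,2),round(f*np.cos(t0)+u*np.sin(t0)),round(f*np.sin(t0)-u*np.cos(t0)),round(t-t0,2))
E
```

```text
t: 16.82
eef_pos: [0.6224, 0.1099, 0.2861]
ee_rot: [3.141, -0.499, -0.125]
force: [-3.9, -4.0, 5.5]
width: 0.016
gripper_force: 25.0
[0.61337437 0.1110528  0.30283046]
1 1.49 -16 -8 -0.03
2 1.39 -32 -14 -0.07
3 1.3 -48 -18 -0.1
4 1.2 -65 -21 -0.13
5 1.11 -83 -23 -0.17
6 1.01 -100 -23 -0.2
7 0.92 -117 -21 -0.23
8 0.82 -134 -18 -0.27
9 0.73 -151 -13 -0.3
10 0.63 -167 -7 -0.33
11 0.54 -182 1 -0.37
12 0.44 -197 10 -0.4
```

```bash
python3 -m jog '[[[-16,0,-8,0,-0.03,0,10],[-32,0,-14,0,-0.07,0,10],[-49,0,-18,0,-0.1,0,10],[-66,0,-21,0,-0.13,0,10],[-84,0,-23,0,-0.17,0,10],[-101,0,-23,0,-0.2,0,10],[-119,0,-21,0,-0.23,0,10],[-136,0,-18,0,-0.27,0,10],[-153,0,-13,0,-0.3,0,10],[-169,0,-7,0,-0.33,0,10],[-184,0,1,0,-0.37,0,10],[-199,0,10,0,-0.4,0,10],[-199,0,10,0,-0.4,0,10],[-199,0,10,0,-0.4,0,10]]]'
python3 - <<'E'
from h import *
s=arm.get_state(); R=Ro.from_euler('xyz',s["ee_rot"]).as_matrix(); g=s["eef_pos"]-.019*R[:,2]; print(g,"q",np.arctan2(g[2]-.125,(.611-g[0])/.992))
im,d=grab_frame("scene"); cv2.imwrite("pics/s5c.png",cv2.resize(im[140:300,140:353],(800,600),interpolation=2)); X=cloud("scene",d)
m=(X[...,0]>.47)&(X[...,0]<.6)&(X[...,1]>.055)&(X[...,1]<.175)&(X[...,2]>.1)&(X[...,2]<.2)&(im[...,0].astype(int)>im[...,2]+15)
p=X[m]; a=np.linalg.lstsq(np.c_[p[:,:2],np.ones(len(p))],p[:,2],rcond=None)[0]; print(len(p),a,np.arctan(np.hypot(a[0],a[1])))
E
```

```text
t: 18.58
eef_pos: [0.4537, 0.1319, 0.1808]
ee_rot: [3.141, -0.098, -0.125]
force: [5.7, -0.7, -9.7]
width: 0.016
gripper_force: 25.0
[0.45186662 0.13217654 0.19968846] q 0.43574286164605885
878 [-0.41544228  0.05317867  0.37328903] 0.3966347339421179
```

View pics/s5c.png

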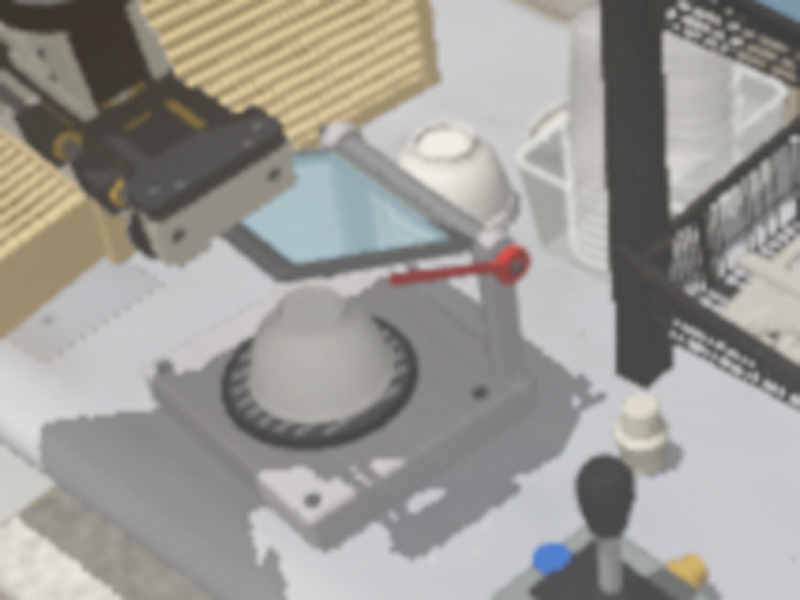

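```bash
python3 - <<'E'
from h import *
A=np.array([.611,.1113,.125]); ex=np.array([np.cos(.125),-np.sin(.125),0]); ey=np.array([np.sin(.125),np.cos(.125),0])
pt=lambda r,y,q: A-ex*r*np.cos(q)+ey*y+np.array([0,0,r*np.sin(q)])
for q in (.38,.42,.46,.50):
    f=lambda r,y:np.round((proj("scene",pt(r,y,q))-[140,140])*3.75)
    print(q,"ptr",f(.09,-.09),f(0,-.09),"edge",f(.144,-.065),f(.144,.065),f(.03,-.065))
im=cv2.imread("pics/s5c.png"); b,g,r=[im[...,i].astype(int) for i in range(3)]; m=(r>130)&(g<90)&(b<90); m[:200]=0;m[330:]=0;m[:,550:]=0
v,u=np.nonzero(m); L=(u<480)&(u>400); print("meas ptr line slope",np.polyfit(u[L],v[L],1),"at 400,480",np.polyval(np.polyfit(u[L],v[L],1),[400,480]),u.min(),"hub",u[u>495].mean(),v[u>495].mean())
E
```

```text
0.38 ptr [392. 283.] [515. 259.] edge [282. 277.] [147. 170.] [447. 247.]
0.42 ptr [393. 278.] [515. 259.] edge [284. 268.] [149. 161.] [448. 245.]
0.46 ptr [395. 272.] [515. 259.] edge [286. 258.] [150. 151.] [448. 243.]
0.5 ptr [397. 266.] [515. 259.] edge [289. 248.] [152. 142.] [449. 241.]
meas ptr line slope [-1.36097236e-01  3.33255704e+02] at 400,480 [278.81680938 267.9290305 ] 392 hub 508.30236486486484 263.9256756756757
```

The pointer fits 0.437 rad and the guard 0.42–0.436 rad, so they are within about 1°. Release, retreat, and go to the lever's yellow side.

```bash
python3 -m jog '[[[0,0,0,0,0,0,40],[0,0,0,0,0,0,46],[0,0,0,0,0,0,46],[0,0,-15,0,0,0,46],[0,0,-50,0,0,0,46],[0,0,-100,0,0,0,46],[0,0,-130,0,-0.05,0,30],[0,0,-130,0,-0.1,0,0]]]'
python3 - <<'E'
from h import *
im,d=grab_frame("scene"); cv2.imwrite("pics/s6.png",im)
v=np.array([.09,.996,0]); k=np.array([.484,-.142,0])
for z in (.30,.118): to(k-.06*v+[0,0,z],(np.pi,0,-.09))
E
```

```text
t: 19.62
eef_pos: [0.442, 0.1342, 0.3143]
ee_rot: [-3.137, -0.002, -0.124]
force: [0.8, 1.0, -0.6]
width: 0.0311
gripper_force: 0.0
shift [ 77.9 328.9  11.6] turn [-0.002  0.003 -0.034]
shift [ 78.4 329.3 193.6] turn [-0.002  0.003 -0.034]
```

```bash
python3 -m jog '[[[10,50,2,0,0,-0.01,0],[22,108,4,0,0,-0.02,0],[36,166,6,0,0,-0.03,0],[50,224,8,0,0,-0.034,0],[64,280,10,0,0,-0.034,0],[76,325,12,0,0,-0.034,0],[78,329,40,0,0,-0.034,0],[78,329,95,0,0,-0.034,0],[78,329,150,0,0,-0.034,0],[78,329,190,0,0,-0.034,0],[78,329,194,0,0,-0.034,0],[78,329,194,0,0,-0.034,0]]]' 20
python3 - <<'E'
from h import *
im,d=grab_frame("scene"); X=cloud("scene",d)
m=(im.max(-1)<70)&(X[...,0]>.44)&(X[...,0]<.52)&(X[...,1]>-.17)&(X[...,1]<-.1)&(X[...,2]>.12)&(X[...,2]<.156); print(m.sum(),X[m].mean(0),X[m].min(0),X[m].max(0))
cv2.imwrite("pics/s7c.png",cv2.resize(im[150:330,180:420],(800,600),interpolation=2))
E
```

```text
t: 21.18
eef_pos: [0.4782, -0.2029, 0.118]
ee_rot: [3.141, 0.0, -0.09]
force: [-0.2, -0.1, 0.8]
width: 0.0003
gripper_force: 0.0
40 [ 0.4747795  -0.1460059   0.13001638] [ 0.47180481 -0.15336754  0.12000567] [ 0.48134813 -0.1384724   0.13990247]
```

View pics/s7c.png

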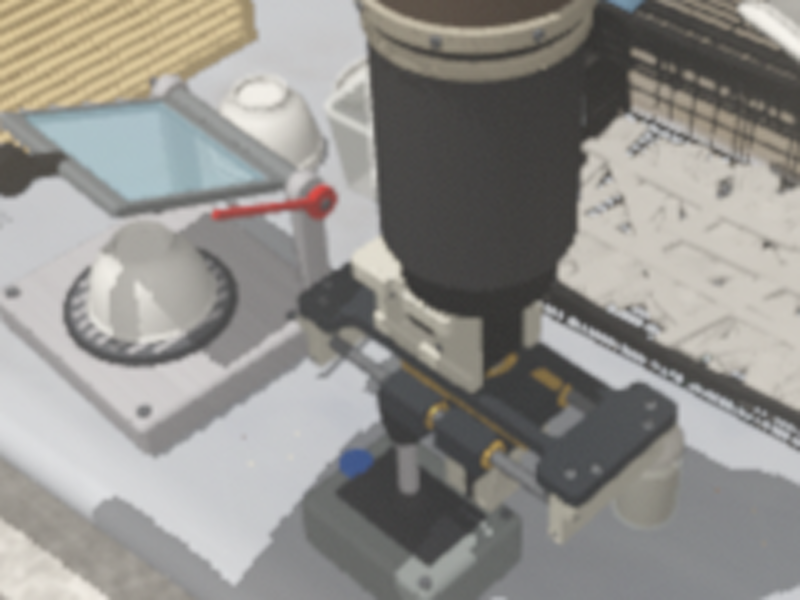

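The guard lies parallel to the pointer. The knob is at crop (405,410), just left of the fingers. Pushing towards the blue side.

```bash
python3 -m jog '[[[0,-12,0,0,0,0,0],[0,-22,0,0,0,0,0],[0,-32,0,0,0,0,0],[0,-42,0,0,0,0,0],[0,-52,0,0,0,0,0],[0,-60,0,0,0,0,0],[0,-60,0,0,0,0,0]]]'
python3 - <<'E'
from h import *
print(arm.get_state()["force"])
im,d=grab_frame("scene"); cv2.imwrite("pics/s8c.png",cv2.resize(im[200:350,230:430],(800,600),interpolation=2))
K=np.array([.487,-.142,.048]); v=np.array([.09,.996,0])
for q in (0,.35,.45,.55): print(q,[np.round((proj("scene",K+L*(v*np.sin(q)+[0,0,np.cos(q)]))-[230,200])*4) for L in (.02,.09,.106)])
E
```

```text
t: 22.1
eef_pos: [0.4829, -0.1426, 0.1168]
ee_rot: [3.141, 0.001, -0.09]
force: [0.0, -3.0, -0.2]
width: 0.0005
gripper_force: 1.6
[ 0.04455064 -3.02677212 -0.15614038]
0 [array([291., 378.]), array([285., 281.]), array([284., 258.])]
0.35 [array([282., 372.]), array([240., 256.]), array([230., 228.])]
0.45 [array([279., 371.]), array([228., 252.]), array([216., 224.])]
0.55 [array([277., 371.]), array([218., 250.]), array([204., 222.])]
```

View pics/s8c.png

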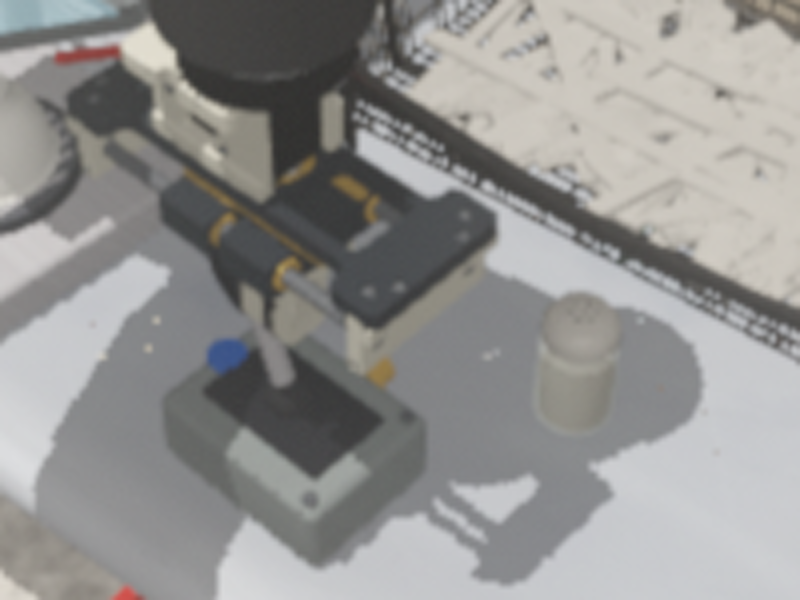

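The rod leans clearly to the blue side, from base (285,380) to (258,325), so about 0.4–0.5 rad. The force is a bit low, so I'll push 7 mm further for margin and hold.

```bash
python3 -m jog '[[[0,-4,0,0,0,0,0],[0,-7,0,0,0,0,0],[0,-7,0,0,0,0,0],[0,-7,0,0,0,0,0],[0,-7,0,0,0,0,0],[0,-7,0,0,0,0,0],[0,-7,0,0,0,0,0],[0,-7,0,0,0,0,0],[0,-7,0,0,0,0,0],[0,-7,0,0,0,0,0],[0,-7,0,0,0,0,0],[0,-7,0,0,0,0,0],[0,-7,0,0,0,0,0],[0,-7,0,0,0,0,0]]]'
python3 - <<'E'
from h import *
im,d=grab_frame("scene"); im2=im[200:350,230:430]
g=cv2.cvtColor(im2,cv2.COLOR_BGR2GRAY); 
for v in range(80,98,2): print(v*4,g[v,55:85].tolist())
E
```

```text
t: 23.9
eef_pos: [0.4832, -0.1361, 0.1168]
ee_rot: [3.142, 0.002, -0.091]
force: [-0.7, -3.7, -3.2]
width: 0.0007
gripper_force: 2.3
320 [128, 129, 128, 129, 128, 126, 125, 123, 112, 90, 109, 140, 151, 147, 140, 139, 137, 137, 139, 138, 136, 135, 130, 128, 128, 127, 126, 124, 134, 156]
328 [129, 129, 130, 129, 129, 126, 121, 122, 130, 130, 124, 132, 148, 150, 141, 138, 135, 131, 120, 109, 112, 122, 127, 129, 129, 129, 128, 130, 142, 159]
336 [117, 115, 115, 115, 111, 103, 103, 109, 120, 132, 136, 136, 133, 130, 126, 121, 113, 108, 104, 106, 105, 104, 105, 115, 123, 128, 129, 131, 142, 159]
344 [85, 85, 84, 83, 84, 87, 93, 100, 105, 120, 134, 136, 136, 131, 119, 97, 84, 94, 101, 104, 105, 106, 105, 105, 104, 107, 116, 124, 139, 156]
352 [84, 85, 84, 84, 83, 83, 78, 67, 66, 90, 121, 134, 137, 135, 130, 116, 88, 64, 66, 82, 98, 105, 106, 105, 106, 105, 105, 106, 119, 142]
360 [83, 83, 83, 82, 78, 71, 63, 60, 60, 69, 99, 127, 136, 137, 134, 128, 110, 78, 59, 58, 62, 73, 86, 97, 106, 107, 107, 107, 109, 130]
368 [83, 76, 68, 65, 63, 60, 61, 59, 60, 62, 75, 105, 130, 136, 136, 135, 125, 105, 68, 57, 58, 58, 61, 67, 81, 93, 101, 105, 106, 105]
376 [66, 61, 61, 62, 61, 61, 59, 60, 62, 67, 69, 80, 108, 130, 135, 135, 124, 102, 70, 60, 57, 60, 58, 60, 58, 62, 69, 81, 96, 105]
384 [62, 61, 61, 61, 61, 62, 61, 62, 67, 68, 67, 68, 77, 90, 95, 87, 80, 66, 61, 62, 62, 59, 59, 59, 59, 60, 58, 59, 63, 74]
```

Lever is at about 0.5 rad and has been held about 1.5 s. Backing off slowly, then clearing out.

```bash
python3 -m jog '[[[0,12,0,0,0,0,0],[0,25,0,0,0,0,0],[0,38,0,0,0,0,0],[0,52,0,0,0,0,0],[0,70,0,0,0,0,0],[0,85,0,0,0,0,0],[0,85,-60,0,0,0,0],[0,85,-120,0,0,0,0],[-40,85,-160,0,0,0,0],[-60,85,-160,0,0,0,0],[-60,85,-160,0,0,0,0]]]'
python3 - <<'E'
from h import *
im,d=grab_frame("scene"); cv2.imwrite("pics/s9.png",im[90:450,120:600])
X=cloud("scene",d); x,y,z=[X[...,i] for i in range(3)]
m=(x>.40)&(x<.56)&(y>-.22)&(y<-.06)&(z>.115)&(z<.17); print("knob",m.sum(),X[m].mean(0))
E
```

```text
t: 25.32
eef_pos: [0.4149, -0.2154, 0.2772]
ee_rot: [-3.141, -0.0, -0.091]
force: [-0.2, 0.9, -0.3]
width: 0.0005
gripper_force: 0.0
knob 256 [ 0.48042892 -0.1454919   0.14108012]
```

View pics/s9.png

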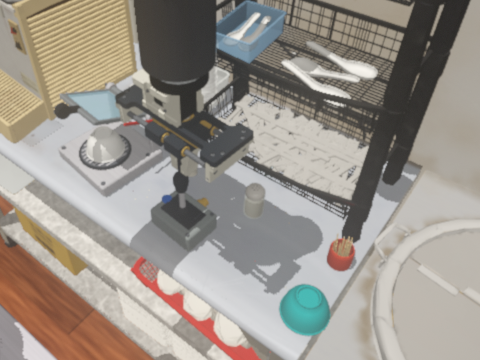

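The lever is back upright at (181,190), the bowl is on the grille at (106,147), the guard is aligned with the pointer, and nothing else has moved. Handing in.

```bash
python3 -c "
from station import arm
print(arm.job_done())"
```

```text
the job is handed in; nothing more can be done
None
```

I did every step in the order asked and handed the job in at about 25 s: the bowl is centred on the grille, the guard holds within about 1° of the pointer, and the lever was held at about 0.5 rad for about 1.5 s before it sprang back. While I set the bowl down, the gripper briefly met about 6 N of sideways force, most likely from the pointer, whose tip was at the same pixel afterwards.

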